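# Ready the gas console and load the sampler's feed hooks

## Task

Get the headspace sampler ready for its run: first vent the line by pulling the console's red sprung knob out to its stop, keeping it there for two seconds and letting it go fully home, and then turn the gauge bezel until the red zero mark lies right under the needle tip. Hang every vial basket present, still and upright by its bail, on the feed hook of its own colour, before or after that, and leave the beaker, jar and reagent bottle where they stand.

Things in the scene. Friction and masses are not known exactly. Their poses are not given: they have to be found in the camera images.
- console: White gas console, a fixed box 150 mm deep (its x), 200 mm wide (its y) and 120 mm high; origin at the centre of its underside. Its front face (local -x, roughly towards the robot) carries the red vent knob, its flat top carries the round gauge at the middle.
- vent (a joint): Travel of the red vent knob on the console's front, in m: 0 home, 0.05 fully out at its stop. It slides level along the console's own -x. A spring pulls it home with about 4 N at home and 10 N at the stop; let go, it returns by itself.
- vent_grip (a point): Middle of the grip of the red vent knob, a level cylinder 28 mm across and 22 mm long along the console's x, 85 mm above the bench, with a 34 mm flange 6 mm thick at its outer end. At home this point is 46 mm in front of the console's front face; it moves with the knob. Pinch it from above, across the console's y.
- bezel (a joint): Angle of the gauge bezel in rad, growing anticlockwise seen from above; it turns between -2.6 and 2.6 and stays where left (0.05 N m of friction).
- dial_top (a point): Centre of the gauge's dial face, 159 mm above the bench. The black bezel is an upright cylinder 62 mm across and 22 mm high, its top edge level with this point (a 2 mm rim stands proud); 16 mm of free height lies between its underside and the console's top, where it stands on a 44 mm neck. The white face turns with the bezel. Grip the bezel across from above.
- zero_mark (a point): Red zero mark on the dial face, 24 mm from the dial centre; turns with the bezel.
- needle_tip (a point): Tip of the black gauge needle, 24 mm from the dial centre and just above the face. The needle does not turn with the bezel. At the start it stands anticlockwise of the zero mark (seen from above).
- basket_red: Loose red vial basket, 220 to 350 g, upright: tray 62 (its x) by 78 (its y) by 45 mm high, six vials to 58 mm; origin at the centre of its underside. A rigid 7 mm wire bail rises at y = -37 and 37 mm to 98 mm, sloping to a peak at 120 mm (centre line) in the middle. On the peak a red grip tab, 24 mm (x) by 14 mm (y), 122 to 160 mm high: pinch it from above across y. May be absent (None).
- basket_red_bail (a point): Centre of the wire at the peak of the red basket's bail, 120 mm above its underside: this rests in the hook.
- hook_red: Fixed red feed hook: red base plate 110 (its x) by 75 mm, 12 thick, origin at the centre of its underside; 12 mm post at x = 35 mm, topped at 309 mm by a red ball 28 mm across; an 8 mm steel hook leaves the post towards its -x (roughly to the robot), down to the crook at x = -40 mm, then up to the tip, 268 mm high at x = -64 mm.
- hook_red_crook (a point): Place of the bail's wire centre when hung in the crook of the red hook: local (-40, 0, 247.5) mm. The bail passes over the tip from the -x side, carried 30 to 45 mm above this point so that the tray stays below the hook, and is lowered, basket x along hook x.
- basket_yellow: Loose yellow vial basket, 220 to 350 g, upright: tray 62 (its x) by 78 (its y) by 45 mm high, six vials to 58 mm; origin at the centre of its underside. A rigid 7 mm wire bail rises at y = -37 and 37 mm to 98 mm, sloping to a peak at 120 mm (centre line) in the middle. On the peak a yellow grip tab, 24 mm (x) by 14 mm (y), 122 to 160 mm high: pinch it from above across y. May be absent (None).
- basket_yellow_bail (a point): Centre of the wire at the peak of the yellow basket's bail, 120 mm above its underside: this rests in the hook.
- hook_yellow: Fixed yellow feed hook: yellow base plate 110 (its x) by 75 mm, 12 thick, origin at the centre of its underside; 12 mm post at x = 35 mm, topped at 309 mm by a yellow ball 28 mm across; an 8 mm steel hook leaves the post towards its -x (roughly to the robot), down to the crook at x = -40 mm, then up to the tip, 268 mm high at x = -64 mm.
- hook_yellow_crook (a point): Place of the bail's wire centre when hung in the crook of the yellow hook: local (-40, 0, 247.5) mm. The bail passes over the tip from the -x side, carried 30 to 45 mm above this point so that the tray stays below the hook, and is lowered, basket x along hook x.
- basket_blue: Loose blue vial basket, 220 to 350 g, upright: tray 62 (its x) by 78 (its y) by 45 mm high, six vials to 58 mm; origin at the centre of its underside. A rigid 7 mm wire bail rises at y = -37 and 37 mm to 98 mm, sloping to a peak at 120 mm (centre line) in the middle. On the peak a blue grip tab, 24 mm (x) by 14 mm (y), 122 to 160 mm high: pinch it from above across y. May be absent (None).
- basket_blue_bail (a point): Centre of the wire at the peak of the blue basket's bail, 120 mm above its underside: this rests in the hook.
- hook_blue: Fixed blue feed hook: blue base plate 110 (its x) by 75 mm, 12 thick, origin at the centre of its underside; 12 mm post at x = 35 mm, topped at 309 mm by a blue ball 28 mm across; an 8 mm steel hook leaves the post towards its -x (roughly to the robot), down to the crook at x = -40 mm, then up to the tip, 268 mm high at x = -64 mm.
- hook_blue_crook (a point): Place of the bail's wire centre when hung in the crook of the blue hook: local (-40, 0, 247.5) mm. The bail passes over the tip from the -x side, carried 30 to 45 mm above this point so that the tray stays below the hook, and is lowered, basket x along hook x.
- beaker: Bystander: loose glass beaker 68 mm across, 85 mm high; origin at the centre of its underside.
- jar: Bystander: loose white jar 50 mm across, 70 mm high; origin at the centre of its underside.
- reagent: Bystander: loose amber reagent bottle 60 mm across, 150 mm high; origin at the centre of its underside.
Not all that is in view belongs to the job. What is shaped like the basket_yellow but purple is not meant.

How it is judged:
On the way, in this order (a step that is already met when the one before it is completed fails the run):
1. the vent knob is held out at its stop (over 46 mm of 50) for 1.8 s (value of joint vent above 0.046 m), for 1.8 s.
2. the vent knob is home again (under 6 mm) (value of joint vent below 0.006 m), for 0.2 s.
3. the bezel's zero mark lies under the needle tip (within 3.5 mm) with the vent knob home (value of joint vent below 0.006 m and horizontal distance between zero_mark and needle_tip below 0.0035 m), for 0.3 s.
At the end, for the whole second after the job is handed in: Vent knob home (within 6 mm), zero mark within 3.5 mm of the needle tip seen from above, and every basket present hanging still (slower than 0.1 m/s) on the hook of its own colour: the peak of its bail within 25 mm of the crook point, tilted less than 0.35 rad (all of step 3 and distance between basket_red_bail and hook_red_crook below 0.025 m and angle between each of basket_red, basket_yellow, basket_blue's own z axis and vertical below 0.35 rad and linear speed of each of basket_red, basket_yellow, basket_blue below 0.1 m/s and distance between basket_yellow_bail and hook_yellow_crook below 0.025 m and distance between basket_blue_bail and hook_blue_crook below 0.025 m); the robot touches nothing.
It fails at once if the beaker was moved by more than 30 mm or tipped over (distance of beaker from where it was at the start of the episode above 0.03 m or angle between beaker's own z axis and vertical above 0.5 rad).
It fails at once if the jar was moved by more than 30 mm or tipped over (distance of jar from where it was at the start of the episode above 0.03 m or angle between jar's own z axis and vertical above 0.5 rad).
It fails at once if the reagent was moved by more than 30 mm or tipped over (distance of reagent from where it was at the start of the episode above 0.03 m or angle between reagent's own z axis and vertical above 0.5 rad).
Of basket_red, basket_yellow, basket_blue only 2 to 3 are there at a start; the rules pass over those that are not, and their reading is None.
At some moment in a run one of basket_red, basket_yellow, basket_blue may be knocked a few centimetres aside while the robot is not near it.
Once in a run the grip may slacken for a moment while it holds something.
It also fails if it takes over 210 s, if anything falls off the work surface, if the arm or the gripper's body presses on something with over 40 N, if the wrist force passes 120 N, or if a joint passes its speed limit or range.

## Robot

A 6-joint arm with a two-finger parallel gripper is mounted at the origin on the work surface. World frame = base frame: x ahead of the robot, y to its left, z up, the work surface at z = 0. Lengths are in m, angles in rad, forces in N, time in s.
With the tool pointing down it reaches from about 0.25 to 0.775 m from the base axis. Payload 4 kg.
Tool frame: the origin (TCP) lies on the centre line of the jaws, within the pads' length; the fingertips stand robot.tips_ahead ahead of it and the grasp point (between the pads) lies 8 mm behind it (robot.tips_ahead is the distance from the TCP to the fingertips, in m); z points along the fingers, y is the line along which they close (so a half turn about z gives the same grasp; the last joint's range is limited). The gripper opens to 94 mm and grips with 3 to 60 N. Pads are 16 mm wide; open, the fingers measure 119 mm over their backs; the gripper's body (75 mm by 177 mm) begins 78 mm behind the grasp point.
Start: joints at [1.098, 0.087, 1.371, -0, 1.684, -0.103], TCP at [0.199, 0.513, 0.217] pointing down, gripper open.
Joint ranges: [-3.1, 3.1], [-0.76, 2.03], [0.27, 2.55], [-1.08, 4.22], [0.17, 2.65], [-2.57, 2.57]. Speed limits (rad/s): [2.79, 2.79, 3.14, 3.14, 3.14, 3.14].

## Interface

Orientations are given as [roll, pitch, yaw] about the fixed x, y, z axes, in that order (R = Rz(yaw) Ry(pitch) Rx(roll)).
In Python, from bench import robot, snapshot, close_job, spotter gives the robot as it stands. The module is installed in compiled form; this text tells all that it offers.
- The arm moves only by the tool servo_tool, never from a script. Its argument "commands" is one flat list of numbers, 7 for each row, row after row: the shift along the tool's x, y, z in m, then the turn, a rotation vector about the tool's x, y, z in degrees, then the finger opening in m, from 0 to 0.094. In form: [x, y, z, ax, ay, az, grip, x, y, z, ax, ay, az, grip, ...]. A call has 1 to 10 rows; each row is the pose to reach, as a shift and turn from the pose commanded when the call began, along the tool's axes at that moment; what a row does not reach only later rows make up. A row lasts 1/8 s, in which the tool goes at most 62.5 mm and 10.7 degrees, less where a joint would pass 70% of its speed; a pose out of reach is approached as far as the arm can. A call with a gripper value outside its range is refused whole. The fingers move at their own pace and stop on an object; the grip force is fixed at half the most. Time passes only in rows, so rows that repeat a pose let the fingers close. It gives the time, the measured TCP pose, the force, the opening and the grip force at its end, in the units of the state.
- robot.get_obs(): the state, without advancing time (a new reading comes with each control period).
- snapshot(name): name is "side" or "top" or "wrist"; returns a dict with "img" (480x640x3 uint8, blue, green, red), "camera_matrix" (3x3 intrinsics, pixels), "extrinsics" (4x4, takes a point from camera to world coordinates); the wrist camera has in their place "hand_eye" (4x4, takes a point from camera to tool coordinates, whose origin is the TCP and whose axes are the flange's). Camera axes: x right, y down, z forward; pixel columns grow to the right and rows downward; lengths in m; the calibration is good to about 2 mm. A picture is of the moment at which its call begins: read the wrist's pose just before it. There is no depth.
- close_job(): hands the job in; it is judged then, once.
Trained networks look in a picture, given as the dict that the camera call returned (one of the last four; its "shot" number tells which), for a name from the list of things; names that differ only in an ending like _2 or _b are one class to them, and where a whole thing is asked for, a point or a joint stands for the part that bears it (a point fixed in the world has none). Each returns a list of dicts, best first, with "conf" (0 to 1); they miss things now and then, are a little off and sometimes report something else, mostly with a low value. They report only what shows in the picture. A call takes as long as a camera call. They do not tell look-alikes from the thing itself.
- spotter.trace(name, picture): "region" (480x640 bool, what is visible of it) and "box" ([left, top, width, height] in pixels, round what is visible of it).
The state is a dict: "time": time; "joint_positions": joint angles; "qvel": joint speeds; "joint_torque": joint torques, N m; "tool_pos": TCP position; "ee_rot": TCP orientation; "wrist_force": force on the tool from outside, world axes, zero at the start; "wrist_torque": the same for the moment, N m; "width": finger opening in m; "finger_force": force on a finger pad.
Only numpy, scipy, OpenCV 4.12 (cv2) and the standard library are available. Lean on these libraries where they do the work, as an engineer would, in place of code of your own. Each camera call takes 0.05 s, during which the arm holds its last target. There are 200 camera calls.

## Working session

There is one attempt and no reset: what is moved stays moved. The work goes in short steps, Python scripts to look and compute and a tool call to move; the robot and the scene stay as the last step left them, time stands still between calls to the robot, and variables do not carry over. Pictures are saved under pics/ and viewed, at most 14 in all, crops included, and the job is handed in when it is done.

Besides the shell and the picture viewer there is one more tool, called after "Call:" by a JSON object that holds its "name" and its "arguments", one argument or row to a line. servo_tool: Moves the arm, as the interface text tells. Its arguments: {"type":"object","properties":{"commands":{"type":"array","items":{"type":"number"}}},"required":["commands"]}

```bash
mkdir -p pics
python3 - <<'E'
from bench import robot, snapshot, spotter
import cv2,numpy as np
o=robot.get_obs(); print({k:np.round(v,3) for k,v in o.items()}, robot.tips_ahead)
for n in ("top","side"):
    s=snapshot(n); cv2.imwrite(f"pics/{n}0.png",s["img"]); print(n,np.round(s["camera_matrix"],1).tolist(),np.round(s["extrinsics"],3).tolist())
    for t in ["console","vent_grip","dial_top","zero_mark","needle_tip","basket_red","basket_yellow","basket_blue","hook_red","hook_yellow","hook_blue","beaker","jar","reagent"]:
        try: print(t,[(d["box"],round(float(d["conf"]),2)) for d in spotter.trace(t,s)][:3])
        except Exception as e: print(t,e)
E
```

```text
{'time': np.float64(0.0), 'joint_positions': array([ 1.098,  0.088,  1.372, -0.   ,  1.684, -0.103]), 'qvel': array([ 0.001, -0.002,  0.   , -0.002, -0.   ,  0.002]), 'joint_torque': array([-1.0000e-03, -3.4018e+01, -3.0243e+01,  7.2000e-02,  3.3000e-02,
       -0.0000e+00]), 'tool_pos': array([0.199, 0.512, 0.215]), 'ee_rot': array([-3.139, -0.   ,  2.772]), 'wrist_force': array([0.424, 0.3  , 0.977]), 'wrist_torque': array([-0.009, -0.001, -0.023]), 'finger_force': np.float64(0.0), 'width': np.float64(0.094)} 0.011
top [[497.3, 0.0, 318.3], [0.0, 497.3, 243.9], [0.0, 0.0, 1.0]] [[-0.007, -0.99, 0.144, 0.231], [-1.0, 0.007, -0.006, 0.099], [0.005, -0.144, -0.99, 1.419], [0.0, 0.0, 0.0, 1.0]]
console [([411.8, 163.9, 80.1, 83.9], 0.73)]
vent_grip [([447.2, 227.5, 13.0, 19.1], 0.72), ([224.4, 119.1, 37.6, 71.0], 0.54)]
dial_top [([443.2, 179.5, 28.9, 23.0], 0.62)]
zero_mark [([445.0, 175.3, 27.3, 22.8], 0.96)]
needle_tip [([333.9, 112.3, 22.7, 77.1], 0.61), ([446.3, 179.6, 22.9, 23.6], 0.35)]
basket_red [([262.3, 221.7, 38.0, 29.2], 0.85), ([447.8, 225.1, 11.6, 18.6], 0.4)]
basket_yel
[... 655 characters left out ...]
9.7], 0.69), ([298.3, 209.6, 32.2, 71.6], 0.33)]
vent_grip [([264.5, 192.4, 35.4, 67.2], 0.7)]
dial_top [([501.2, 302.3, 47.9, 41.1], 0.89)]
zero_mark [([497.9, 304.2, 48.8, 42.1], 0.98), ([364.3, 136.4, 57.9, 131.6], 0.48)]
needle_tip []
basket_red [([298.7, 212.2, 32.9, 71.6], 0.84), ([436.5, 291.3, 167.9, 154.4], 0.7), ([503.1, 303.5, 46.3, 38.2], 0.4)]
basket_yellow [([263.0, 194.9, 39.4, 65.6], 0.93), ([165.8, 224.0, 47.6, 75.3], 0.65)]
basket_blue []
hook_red [([399.4, 156.5, 69.7, 146.2], 0.68)]
hook_yellow [([367.4, 136.6, 53.5, 130.8], 0.9)]
hook_blue [([331.8, 118.5, 45.1, 126.3], 0.84)]
beaker [([373.6, 304.1, 41.9, 59.5], 0.93)]
jar [([441.7, 280.8, 28.5, 36.6], 0.94)]
reagent []
```

View pics/top0.png

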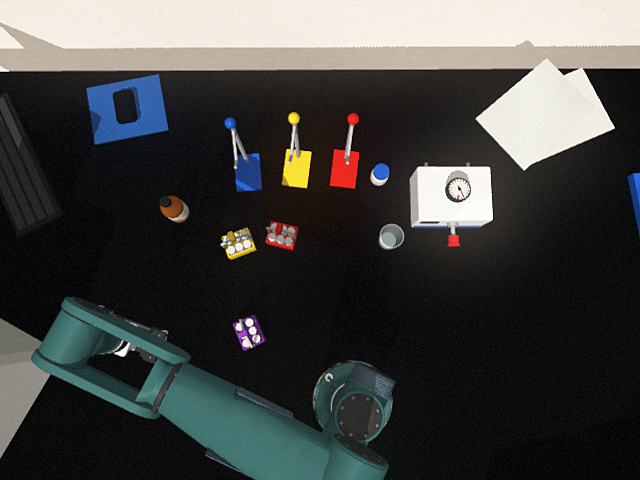

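View pics/side0.png

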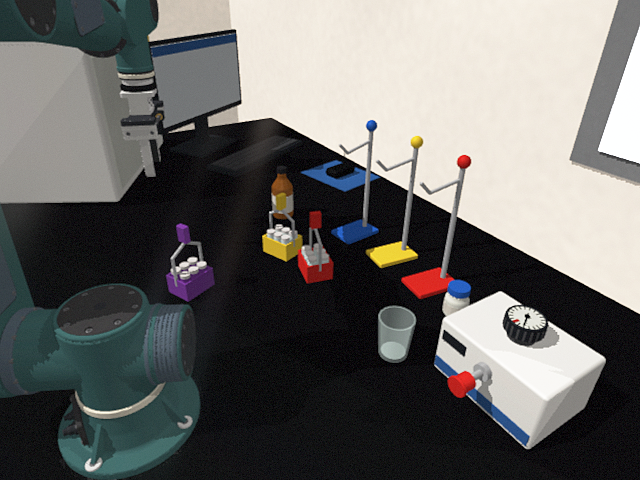

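Top view: red basket at (282,235), yellow at (238,242). The purple look-alike at (249,332) isn't wanted. There's no blue basket in view so far; the blue items are the hook plate at (248,172) and the pad at (128,108). Hook balls are at (230,122), (294,118) and (353,118). The console is at (452,197), with the knob at (453,240) and the gauge at (458,188). The side view agrees.

```bash
cat > h.py <<'E'
import numpy as np,cv2
from bench import robot,snapshot,spotter
from scipy.spatial.transform import Rotation as R
def pose(o=None):
    o=o or robot.get_obs(); T=np.eye(4); T[:3,:3]=R.from_euler('xyz',o['ee_rot']).as_matrix(); T[:3,3]=o['tool_pos']; return T
def snap(n):
    T=pose(); s=snapshot(n); s['E']=s['extrinsics'] if n!='wrist' else T@s['hand_eye']; return s
def unproj(s,px,z):
    px=np.atleast_2d(np.array(px,float)); d=np.c_[px,np.ones(len(px))]@np.linalg.inv(s['camera_matrix']).T@s['E'][:3,:3].T
    c=s['E'][:3,3]; return c+d*((z-c[2])/d[:,2])[:,None]
def proj(s,P):
    P=np.atleast_2d(P); q=(P-s['E'][:3,3])@s['E'][:3,:3]@s['camera_matrix'].T; return q[:,:2]/q[:,2:]
def mask(s,c):
    h=cv2.cvtColor(s['img'],cv2.COLOR_BGR2HSV); r={'red':[(0,6),(174,180)],'yellow':[(22,34)],'blue':[(105,120)],'purple':[(130,160)]}[c]
    return sum(cv2.inRange(h,(a,110,60),(b,255,255)) for a,b in r)
def blobs(m,amin=20):
    n,l,st,c=cv2.connectedComponentsWithStats(m); return sorted([(st[i,4],np.round(c[i],1),(l==i)) for i in range(1,n) if st[i,4]>=amin],key=lambda t:-t[0])
def go(x,y,z,yaw):
    "tool-frame shift and rotvec(deg) from measured pose to tool-down pose with tool y axis closing; yaw=world dir of tool x"
    T=pose(); best=None
    for k in (0,np.pi):
        Rt=R.from_euler('xyz',[np.pi,0,yaw+k]).as_matrix(); rv=R.from_matrix(T[:3,:3].T@Rt).as_rotvec(degrees=True)
        if best is None or np.linalg.norm(rv)<np.linalg.norm(best): best=rv
    print('shift',np.round(T[:3,:3].T@(np.array([x,y,z])-T[:3,3]),4),'turn',np.round(best,1),'yaw now',np.round(np.degrees(np.arctan2(T[1,0],T[0,0])),1))
E
python3 - <<'E'
from h import *
s=snap('top')
for c in ('red','yellow','blue','purple'):
    for a,ct,m in blobs(mask(s,c))[:6]:
        r=cv2.minAreaRect(np.argwhere(m)[:,::-1].astype(np.float32)); b=cv2.boxPoints(r)
        W=unproj(s,b,.012); e=[np.round(W[(i+1)%4]-W[i],3)[:2].tolist() for i in (0,1)]
        print(c,a,ct,'z12 centre',W.mean(0)[:2].round(3),'edges',e,'| ball z.295',unproj(s,ct,.295)[0,:2].round(3),'z.141',unproj(s,ct,.141)[0,:2].round(3))
w=snap('wrist'); print(np.round(w['hand_eye'],3).tolist(),w['camera_matrix'][0].round(1),w['camera_matrix'][:,2].round(1))
E
```

```text
red 934 [343.7 169.4] z12 centre [0.658 0.014] edges [[0.113, -0.015], [-0.01, -0.077]] | ball z.295 [0.57  0.032] z.141 [0.617 0.023]
red 338 [281.5 235.6] z12 centre [0.463 0.197] edges [[0.07, -0.017], [-0.022, -0.083]] | ball z.295 [0.415 0.177] z.141 [0.44  0.187]
red 139 [453.  240.6] z12 centre [ 0.445 -0.295] edges [[-0.0, -0.035], [-0.035, 0.002]] | ball z.295 [ 0.4   -0.216] z.141 [ 0.424 -0.259]
red 121 [352.6 118.4] z12 centre [ 0.812 -0.013] edges [[-0.0, -0.033], [-0.034, 0.001]] | ball z.295 [0.695 0.009] z.141 [ 0.759 -0.003]
yellow 861 [296.6 169.1] z12 centre [0.661 0.154] edges [[0.111, -0.014], [-0.011, -0.075]] | ball z.295 [0.572 0.142] z.141 [0.618 0.148]
yellow 169 [241.5 251.4] z12 centre [0.422 0.314] edges [[0.032, -0.079], [-0.033, -0.014]] | ball z.295 [0.379 0.268] z.141 [0.399 0.291]
yellow 141 [234.3 234.9] z12 centre [0.461 0.327] edges [[0.042, -0.07], [-0.039, -0.023]] | ball z.295 [0.417 0.285] z.141 [0.442 0.31 ]
yellow 112 [293.4 117.7] z12 centre [0.816 0.162] edges [[-0.0, -0.033], [-0.034, 0.0]] | ball z.295 [0.698 0.149] z.141 [0.762 0.156]
b
[... 424 characters left out ...]
81.1 170.9] z12 centre [ 0.651 -0.094] edges [[0.022, -0.043], [-0.042, -0.019]] | ball z.295 [ 0.566 -0.055] z.141 [ 0.612 -0.077]
blue 120 [229.6 122.6] z12 centre [0.801 0.351] edges [[-0.0, -0.033], [-0.034, -0.001]] | ball z.295 [0.686 0.3  ] z.141 [0.749 0.328]
blue 57 [429.9 226.6] z12 centre [ 0.485 -0.231] edges [[-0.001, -0.092], [-0.003, 0.0]] | ball z.295 [ 0.433 -0.164] z.141 [ 0.461 -0.2  ]
purple 342 [249.2 332.1] z12 centre [0.189 0.287] edges [[0.027, -0.063], [-0.076, -0.033]] | ball z.295 [0.198 0.248] z.141 [0.193 0.268]
[[0.001, -0.959, -0.282, 0.082], [1.0, 0.0, 0.001, 0.001], [-0.001, -0.282, 0.959, -0.168], [0.0, 0.0, 0.0, 1.0]] [381.2   0.  319.7] [319.7 239.5   1. ]
```

Run:
```python
from h import *
s=snap('top')
g=cv2.cvtColor(s['img'],cv2.COLOR_BGR2HSV); m=cv2.inRange(g,(0,0,150),(180,60,255)); 
m[:, :405]=0; m[:,500:]=0; m[:155]=0; m[235:]=0
a,ct,b=blobs(cv2.morphologyEx(m,cv2.MORPH_OPEN,np.ones((3,3))))[0]
bx=cv2.boxPoints(cv2.minAreaRect(np.argwhere(b)[:,::-1].astype(np.float32))); print(bx.round(1).tolist()); print(unproj(s,bx,.12).round(3).tolist())
print('knob',unproj(s,[453,240.6],.085),'dial',unproj(s,[458,187.5],.159))
go(.36,-.25,.38,0)
```

```text
[[410.0, 166.0], [492.0, 166.0], [492.0, 233.0], [410.0, 233.0]]
[[0.632, -0.158, 0.12], [0.63, -0.38, 0.12], [0.446, -0.37, 0.12], [0.448, -0.152, 0.12]]
knob [[ 0.43205074 -0.27477964  0.085     ]] dial [[ 0.56084064 -0.27364266  0.159     ]]
shift [-0.426  -0.653  -0.1636] turn [  0.    0.  -21.2] yaw now 158.8
```

Call:
{"name": "servo_tool", "arguments": {
  "commands": [0,0,-0.16,0,0,0,0.094,0,0,-0.16,0,0,0,0.094,0,0,-0.16,0,0,0,0.094,-0.1,-0.16,-0.16,0,0,40,0.094,-0.2,-0.32,-0.16,0,0,80,0.094,-0.2,-0.32,-0.16,0,0,80,0.094,-0.3,-0.48,-0.16,0,0,120,0.094,-0.3,-0.48,-0.16,0,0,120,0.094,-0.426,-0.653,-0.16,0,0,158.8,0.094,-0.426,-0.653,-0.16,0,0,158.8,0.094]
}}

```text
time: 2.9
tool_pos: [0.2846, 0.0822, 0.3768]
ee_rot: [3.139, -0.0, 1.454]
wrist_force: [1.6, 0.4, -0.5]
width: 0.0939
finger_force: 0.0
```

```bash
sed -i 's/    T=pose(); best=None/    T=pose()/; s/^        if best.*$/        print("k",round(k,1),"turn",rv.round(1))/; s/,.turn.,np.round(best,1)//' h.py; python3 -c "
from h import *; go(.36,-.25,.38,0)"
```

```text
k 0 turn [ 0.1 -0.1 83.3]
k 3.1 turn [  0.1   0.1 -96.7]
shift [-0.3212  0.1135 -0.0032] yaw now 83.3
```

Call:
{"name": "servo_tool", "arguments": {
  "commands": [-0.321,0.114,0,0,0,83.3,0.094,-0.321,0.114,0,0,0,83.3,0.094,-0.321,0.114,0,0,0,83.3,0.094,-0.321,0.114,0,0,0,83.3,0.094,-0.321,0.114,0,0,0,83.3,0.094,-0.321,0.114,0,0,0,83.3,0.094,-0.321,0.114,0,0,0,83.3,0.094,-0.321,0.114,0,0,0,83.3,0.094,-0.321,0.114,0,0,0,83.3,0.094,-0.321,0.114,0,0,0,83.3,0.094]
}}

```text
time: 4.15
tool_pos: [0.3624, -0.2477, 0.3766]
ee_rot: [3.141, -0.0, 0.008]
wrist_force: [-0.2, -0.6, 0.1]
width: 0.0942
finger_force: 0.0
```

Run:
```python
from h import *
s=snap('wrist'); cv2.imwrite('pics/w1.png',s['img']); print(pose().round(3).tolist())
for a,ct,m in blobs(mask(s,'red'))[:4]: print(a,ct,unproj(s,ct,.085).round(3),unproj(s,ct,.159).round(4))
t=snap('top'); cv2.imwrite('pics/t1.png',t['img'][100:400,50:450])
for a,ct,m in blobs(mask(t,'blue'))[:6]: print('blue',a,ct)
print(spotter.trace('basket_blue',t))
```

```text
[[1.0, 0.007, 0.0, 0.362], [0.007, -1.0, -0.0, -0.248], [0.0, 0.0, -1.0, 0.377], [0.0, 0.0, 0.0, 1.0]]
1265 [ 12.4 119.3] [[0.452 0.108 0.085]] [[0.451  0.0511 0.159 ]]
658 [344.2 139.9] [[ 0.432 -0.274  0.085]] [[ 0.4344 -0.2697  0.159 ]]
60 [348.9  23.2] [[ 0.554 -0.276  0.085]] [[ 0.5365 -0.2713  0.159 ]]
blue 3675 [127.  109.4]
blue 892 [248.1 173.4]
blue 427 [635.3 195.2]
blue 215 [381.  170.9]
blue 121 [229.6 122.5]
blue 67 [429.8 226.5]
[]
```

View pics/w1.png

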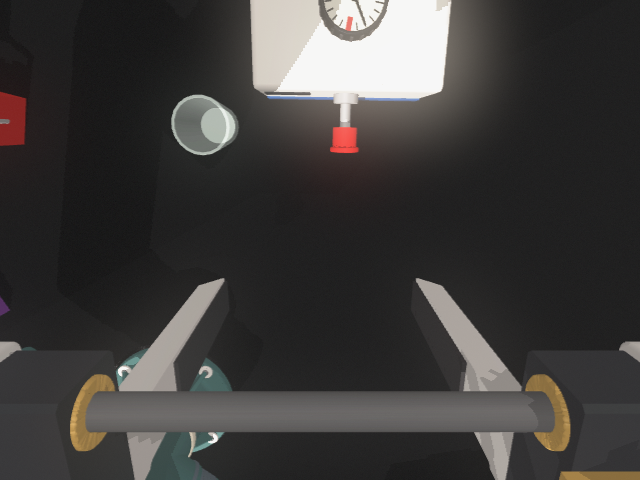

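View pics/t1.png

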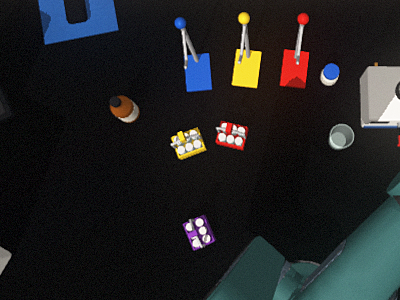

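Top crop: only yellow, red and purple baskets, so blue is absent. Wrist view: knob grip at (344,137), gauge at (352,5), red mark near (349,23). The beaker at (205,125) is well clear.

Call:
{"name": "servo_tool", "arguments": {
  "commands": [0.073,0.026,0,0,0,0,0.06,0.073,0.026,0,0,0,0,0.06,0.073,0.026,0.06,0,0,0.5,0.06,0.073,0.026,0.12,0,0,0.5,0.06,0.073,0.026,0.18,0,0,0.5,0.06,0.073,0.026,0.18,0,0,0.5,0.06,0.073,0.026,0.18,0,0,0.5,0.06]
}}

```text
time: 5.18
tool_pos: [0.4369, -0.2744, 0.2]
ee_rot: [3.138, -0.004, -0.003]
wrist_force: [1.0, -0.8, 0.8]
width: 0.0597
finger_force: 0.0
```

Run:
```python
from h import *
s=snap('wrist'); print(pose()[:3,3].round(4)); 
for a,ct,m in blobs(mask(s,'red'))[:4]:
    r=np.argwhere(m); print(a,ct,r.min(0),r.max(0)); u=unproj(s,[[ct[0],r[:,0].min()],[ct[0],r[:,0].max()+1],[r[:,1].min(),ct[1]],[r[:,1].max()+1,ct[1]]],.099); print(u.round(4).tolist())
b=cv2.inRange(s['img'],(80,0,0),(255,255,70)); m=mask(s,'blue'); print([(a,c) for a,c,_ in blobs(m)][:3])
cv2.imwrite('pics/w2.png',s['img'])
```

```text
[ 0.4376 -0.275   0.2015]
1610 [321.1 248. ] [224 299] [269 343]
[[0.4534, -0.2746, 0.099], [0.4178, -0.2745, 0.099], [0.4352, -0.2582, 0.099], [0.4351, -0.2915, 0.099]]
595 [ 9.6 14.7] [0 0] [30 20]
[[0.5972, -0.0812, 0.099], [0.5799, -0.0772, 0.099], [0.5891, -0.0733, 0.099], [0.589, -0.0865, 0.099]]
187 [315.8  94.5] [ 83 310] [105 321]
[[0.5488, -0.2712, 0.099], [0.5345, -0.2711, 0.099], [0.5417, -0.2673, 0.099], [0.5417, -0.2753, 0.099]]
[]
```

View pics/w2.png

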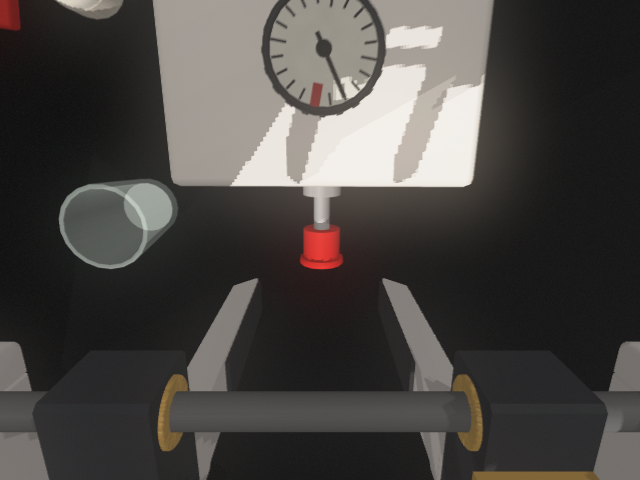

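Knob grip is at (321,243) in the wrist view, centred on the fingers, and its measured x of 0.435 agrees with the earlier value. Descending.

Call:
{"name": "servo_tool", "arguments": {
  "commands": [-0.002,0,0.05,0,0,0,0.06,-0.002,0,0.1,0,0,0,0.06,-0.002,0,0.124,0,0,0,0.06,-0.002,0,0.124,0,0,0,0.06,-0.002,0,0.124,0,0,0,0.02,-0.002,0,0.124,0,0,0,0.02,-0.002,0,0.124,0,0,0,0.02,-0.002,0,0.124,0,0,0,0.02]
}}

```text
time: 6.22
tool_pos: [0.4343, -0.2756, 0.0738]
ee_rot: [3.136, -0.002, -0.003]
wrist_force: [-0.5, -5.1, 1.8]
width: 0.0272
finger_force: 30.0
```

Call:
{"name": "servo_tool", "arguments": {
  "commands": [-0.012,0,0,0,0,0,0.02,-0.025,0,0,0,0,0,0.02,-0.037,0,0,0,0,0,0.02,-0.046,0,0,0,0,0,0.02,-0.052,0,0,0,0,0,0.02,-0.052,0,0,0,0,0,0.02,-0.052,0,0,0,0,0,0.02]
}}

```text
time: 7.1
tool_pos: [0.3856, -0.2752, 0.0738]
ee_rot: [3.136, -0.01, -0.003]
wrist_force: [10.1, -5.0, -4.4]
width: 0.0273
finger_force: 30.0
```

Run:
```python
from h import *
s=snap('side'); 
for a,ct,m in blobs(mask(s,'red'))[:5]: print(a,ct)
print(robot.get_obs()['wrist_force'],robot.get_obs()['tool_pos'])
s=snap('wrist'); cv2.imwrite('pics/w3.png',s['img'])
```

```text
627 [314.6 269.9]
586 [419. 282.]
452 [435.1 397. ]
225 [315.  219.2]
[ 9.97346572 -5.4608659  -3.68338338] [ 0.38564363 -0.27525229  0.07381608]
```

View pics/w3.png

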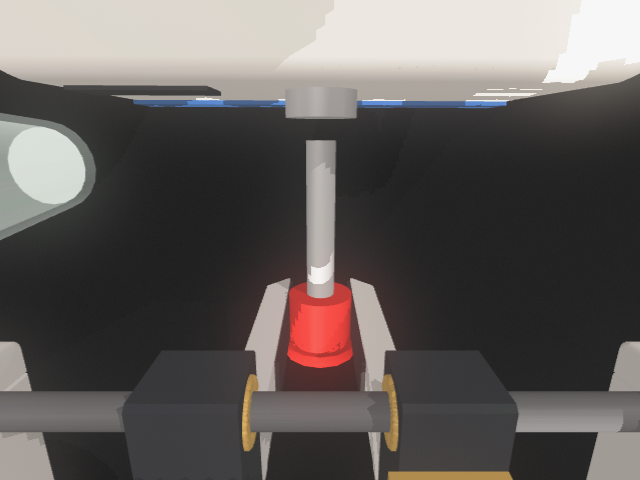

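The knob is at (320,325) between the pads, pulled out with about 10 N. I'll pull a little further to be sure of the stop, then hold.

Call:
{"name": "servo_tool", "arguments": {
  "commands": [-0.003,0,0,0,0,0,0.02,-0.003,0,0,0,0,0,0.02,-0.003,0,0,0,0,0,0.02,-0.003,0,0,0,0,0,0.02,-0.003,0,0,0,0,0,0.02,-0.003,0,0,0,0,0,0.02,-0.003,0,0,0,0,0,0.02,-0.003,0,0,0,0,0,0.02,-0.003,0,0,0,0,0,0.02,-0.003,0,0,0,0,0,0.02]
}}

```text
time: 8.45
tool_pos: [0.3842, -0.2753, 0.0739]
ee_rot: [3.136, -0.014, -0.003]
wrist_force: [13.3, -5.7, -5.9]
width: 0.0272
finger_force: 30.0
```

Call:
{"name": "servo_tool", "arguments": {
  "commands": [0,0,0,0,0,0,0.02,0,0,0,0,0,0,0.02,0,0,0,0,0,0,0.02,0,0,0,0,0,0,0.02,0,0,0,0,0,0,0.02,0,0,0,0,0,0,0.02,0,0,0,0,0,0,0.02,0,0,0,0,0,0,0.02]
}}

```text
time: 9.45
tool_pos: [0.3842, -0.2753, 0.0739]
ee_rot: [3.136, -0.014, -0.003]
wrist_force: [13.3, -5.3, -6.8]
width: 0.027
finger_force: 30.0
```

Run:
```python
from h import *
s=snap('wrist')
a,ct,m=blobs(mask(s,'red'))[0]; r=np.argwhere(m); print(a,ct,r.min(0),r.max(0)); print(unproj(s,[[ct[0],r[:,0].max()]],.099))
g=robot.get_obs();print(g['time'],g['wrist_force'],g['tool_pos'])
```

```text
5003 [319.9 329.6] [282 287] [377 353]
[[ 0.36294804 -0.27413335  0.099     ]]
9.5 [13.93734145 -5.27694001 -5.45535514] [ 0.38420672 -0.27527505  0.07384567]
```

Call:
{"name": "servo_tool", "arguments": {
  "commands": [0.014,0,0,0,0,0,0.02,0.028,0,0,0,0,0,0.02,0.042,0,0,0,0,0,0.02,0.055,0,0,0,0,0,0.02,0.055,0,0,0,0,0,0.06,0.055,0,0,0,0,0,0.06,0.055,0,0,0,0,0,0.06,0.055,0,0,0,0,0,0.06,0.055,0,-0.06,0,0,0,0.06,0.055,0,-0.12,0,0,0,0.06]
}}

```text
time: 10.75
tool_pos: [0.4328, -0.2727, 0.1928]
ee_rot: [-3.14, 0.002, -0.003]
wrist_force: [1.4, -0.5, 0.2]
width: 0.0599
finger_force: 0.0
```

Call:
{"name": "servo_tool", "arguments": {
  "commands": [0,0,-0.05,0,0,0,0.09,0,0,-0.1,0,0,0,0.09,0,0,-0.12,0,0,0,0.09,0.03,0,-0.12,0,0,0,0.09,0.03,0,-0.12,0,0,0,0.09,0.03,0,-0.12,0,0,0,0.09]
}}

```text
time: 11.5
tool_pos: [0.463, -0.2733, 0.3118]
ee_rot: [-3.141, 0.002, -0.003]
wrist_force: [-0.1, 0.9, -0.4]
width: 0.09
finger_force: 0.0
```

Run:
```python
from h import *
s=snap('wrist'); print(pose()[:3,3].round(4)); 
for a,ct,m in blobs(mask(s,'red'))[:4]: print(a,ct,unproj(s,ct,.095).round(4),unproj(s,ct,.159).round(4))
im=s['img']; c=proj(s,[.5575,-.2745,.159])[0]; print(c)
x,y=int(c[0]),int(c[1]); y0=max(0,y-100); cv2.imwrite('pics/w4.png',cv2.resize(im[y0:y0+200,x-100:x+100],None,fx=3,fy=3,interpolation=cv2.INTER_CUBIC)); print('crop origin',x-100,y0)
```

```text
[ 0.4629 -0.2733  0.312 ]
5394 [62.9 36.4] [[ 0.6261 -0.0384  0.095 ]] [[ 0.6129 -0.0774  0.159 ]]
822 [322.1 238.8] [[ 0.4337 -0.2742  0.095 ]] [[ 0.4525 -0.2739  0.159 ]]
79 [318.8 140.1] [[ 0.5342 -0.271   0.095 ]] [[ 0.5363 -0.2713  0.159 ]]
[322.7148808  112.67833866]
crop origin 222 12
```

View pics/w4.png

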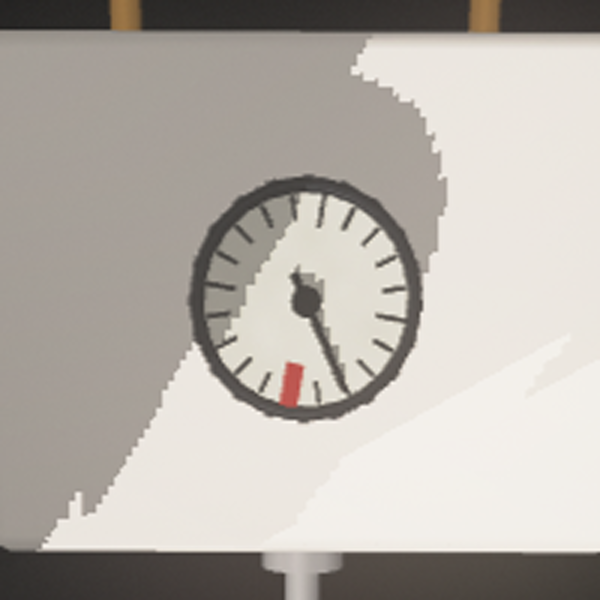

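Crop: dial centre at (306,299), red mark centre at (292,385), needle tip at (347,391). So the needle is about 33° anticlockwise of the mark, and the knob is home.

Run:
```python
from h import *
s=snap('wrist'); o=np.array([222,12]); p=o+np.array([[306,299],[292,385],[347,391],[192,298],[421,298],[306,177],[306,419]])/3.
W=unproj(s,p,.159); print(W.round(4).tolist())
v=W[1:3]-W[0]; print(np.degrees(np.arctan2(v[:,1],v[:,0])),np.linalg.norm(v[:,:2],axis=1))
Wn=unproj(s,p[2:3],.161)[0]; c=W[3:5].mean(0); print(Wn,c, W[5:].mean(0))
go(.5575,-.2738,.25,0)
```

```text
[[0.5582, -0.2756, 0.159], [0.536, -0.2718, 0.159], [0.5344, -0.2868, 0.159], [0.5585, -0.2453, 0.159], [0.5584, -0.3062, 0.159], [0.5881, -0.2756, 0.159], [0.527, -0.2756, 0.159]]
[ 170.29012288 -154.8415844 ] [0.02247669 0.02626509]
[ 0.53449994 -0.2866893   0.161     ] [ 0.55844976 -0.2757381   0.159     ] [ 0.55758091 -0.27561102  0.159     ]
k 0 turn [-0.   0.  -0.2]
k 3.1 turn [1.000e-01 0.000e+00 1.798e+02]
shift [0.0947 0.0001 0.0621] yaw now -0.2
```

Call:
{"name": "servo_tool", "arguments": {
  "commands": [0.05,0.002,0,0,0,0,0.09,0.095,0.002,0.04,0,0,0,0.09,0.095,0.002,0.09,0,0,0,0.09,0.095,0.002,0.13,0,0,0,0.09,0.095,0.002,0.17,0,0,0,0.09,0.095,0.002,0.17,0,0,0,0.09,0.095,0.002,0.17,0,0,0,0.055,0.095,0.002,0.17,0,0,0,0.055,0.095,0.002,0.17,0,0,0,0.055,0.095,0.002,0.17,0,0,0,0.055]
}}

```text
time: 12.85
tool_pos: [0.5594, -0.2765, 0.1445]
ee_rot: [3.139, -0.003, -0.003]
wrist_force: [-0.4, -1.1, 3.7]
width: 0.0618
finger_force: 30.0
```

Call:
{"name": "servo_tool", "arguments": {
  "commands": [0,0,0,0,0,-7,0.055,0,0,0,0,0,-14,0.055,0,0,0,0,0,-21,0.055,0,0,0,0,0,-28,0.055,0,0,0,0,0,-35,0.055,0,0,0,0,0,-35,0.055,0,0,0,0,0,-35,0.055]
}}

```text
time: 13.72
tool_pos: [0.5589, -0.2751, 0.1445]
ee_rot: [3.141, -0.002, 0.608]
wrist_force: [-2.6, 2.9, 6.0]
width: 0.0613
finger_force: 30.0
```

Call:
{"name": "servo_tool", "arguments": {
  "commands": [0,0,0,0,0,0,0.09,0,0,0,0,0,0,0.09,0,0,0,0,0,0,0.09,0,0,-0.06,0,0,0,0.09,0,0,-0.12,0,0,0,0.09,0,0,-0.17,0,0,35,0.09,-0.055,-0.078,-0.17,0,0,35,0.09,-0.055,-0.078,-0.17,0,0,35,0.09,-0.055,-0.078,-0.17,0,0,35,0.09,-0.055,-0.078,-0.17,0,0,35,0.09]
}}

```text
time: 14.98
tool_pos: [0.4686, -0.2431, 0.3126]
ee_rot: [3.141, -0.0, -0.003]
wrist_force: [-0.7, 0.0, -0.4]
width: 0.0898
finger_force: 0.0
```

Run:
```python
from h import *
s=snap('wrist'); print(pose()[:3,3].round(4)); 
for a,ct,m in blobs(mask(s,'red'),10)[:4]: print(a,ct,unproj(s,ct,.095).round(4),unproj(s,ct,.159).round(4))
im=s['img']; c=proj(s,[.558,-.2756,.159])[0]; print(c)
x,y=int(c[0]),int(c[1]); y0=max(0,y-50); cv2.imwrite('pics/w5.png',cv2.resize(im[y0:y0+100,x-50:x+50],None,fx=6,fy=6,interpolation=cv2.INTER_CUBIC)); print('crop origin',x-50,y0)
```

```text
[ 0.4689 -0.2431  0.3124]
5760 [90.7 39.2] [[ 0.6299 -0.0329  0.095 ]] [[ 0.617  -0.0677  0.159 ]]
819 [349.8 244. ] [[ 0.4338 -0.2736  0.095 ]] [[ 0.4534 -0.2684  0.159 ]]
502 [  4.5 210. ] [[0.4711 0.0834 0.095 ]] [[0.4845 0.0293 0.159 ]]
28 [371.1 147.3] [[ 0.5333 -0.2925  0.095 ]] [[ 0.5364 -0.2842  0.159 ]]
[361.39464913 119.75044354]
crop origin 311 69
```

View pics/w5.png

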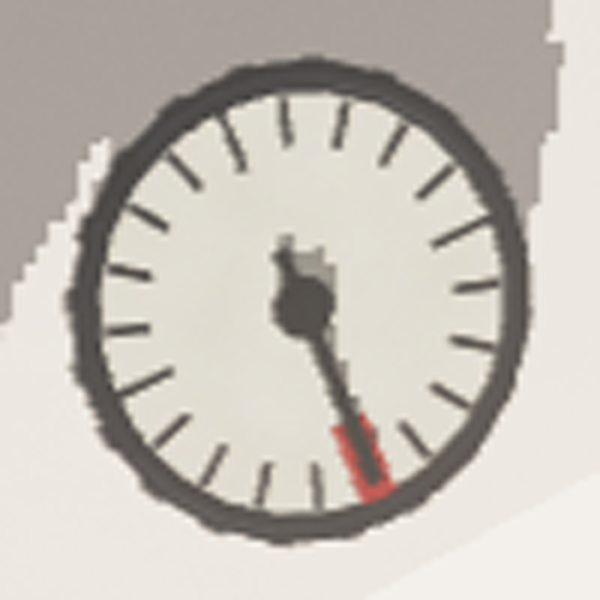

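The mark at (365,460) lies under the needle, so the gauge is done. Now the baskets.

Call:
{"name": "servo_tool", "arguments": {
  "commands": [-0.03,-0.03,-0.06,0,0,-10,0.06,-0.05,-0.08,-0.1,0,0,-20,0.06,-0.06,-0.13,-0.1,0,0,-30,0.06,-0.06,-0.18,-0.1,0,0,-40,0.06,-0.06,-0.23,-0.1,0,0,-50,0.06,-0.06,-0.28,-0.1,0,0,-60,0.06,-0.06,-0.33,-0.1,0,0,-70,0.06,-0.05,-0.38,-0.1,0,0,-80,0.06,-0.03,-0.43,-0.09,0,0,-90,0.06,-0.02,-0.48,-0.09,0,0,-100,0.06]
}}

```text
time: 16.27
tool_pos: [0.4512, 0.2389, 0.4008]
ee_rot: [-3.139, 0.001, 1.749]
wrist_force: [0.2, -0.2, -0.3]
width: 0.0597
finger_force: 0.0
```

Call:
{"name": "servo_tool", "arguments": {
  "commands": [0,0,0,0,0,-72,0.06,0,0,0,0,0,-72,0.06,0,0,0,0,0,-72,0.06,0,0,0,0,0,-72,0.06,0,0,0,0,0,-72,0.06,0,0,0,0,0,-72,0.06,0,0,0,0,0,-72,0.06,0,0,0,0,0,-72,0.06,0,0,0,0,0,-72,0.06]
}}

```text
time: 17.4
tool_pos: [0.4507, 0.237, 0.4022]
ee_rot: [-3.141, -0.0, 2.997]
wrist_force: [-1.1, -0.4, 1.1]
width: 0.0601
finger_force: 0.0
```

Run:
```python
from h import *
s=snap('wrist'); print(pose()[:3,3].round(4),robot.get_obs()['ee_rot'][2]); cv2.imwrite('pics/w6.png',s['img'])
for n in ('basket_red','basket_yellow'):
    for d in spotter.trace(n,s): print(n,np.round(d['box']),d['conf'])
```

```text
[0.4507 0.237  0.4023] 2.9974549924695872
basket_red [256. 171.  60.  60.] 0.68
basket_yellow [339. 134.  76.  72.] 0.81
```

View pics/w6.png

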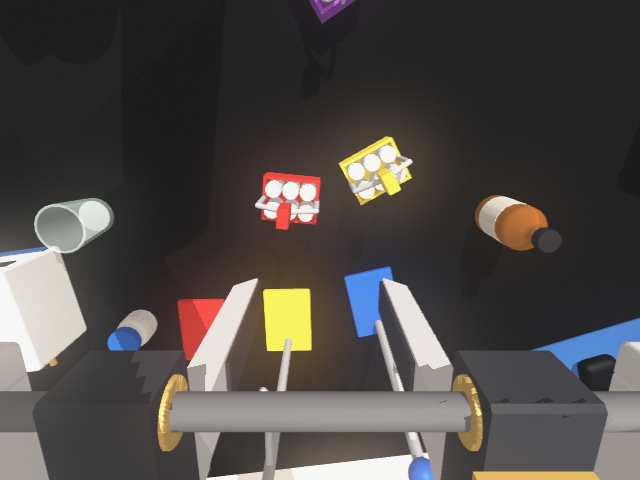

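Wrist view: red basket at (291,197) with its tab at (283,216), yellow at (375,170) with its tab at (390,181), purple decoy at (330,8). I'll fit poses to the colour silhouettes.

```bash
cat >> h.py <<'E'
from scipy.optimize import minimize
def box(x0,x1,y0,y1,z0,z1): return np.array([[x,y,z] for x in (x0,x1) for y in (y0,y1) for z in (z0,z1)])
BK=np.r_[box(-.031,.031,-.039,.039,0,.045),box(-.012,.012,-.007,.007,.122,.16)]
HK=box(-.055,.055,-.0375,.0375,0,.012)
def fitpose(s,m,M,p0,k=4):
    "maximise IoU of convex hulls; M points, m mask, p0 x,y,yaw"
    pts=np.argwhere(m)[:,::-1]; lo=pts.min(0)-15; sz=(pts.max(0)+15-lo)*k
    def fill(p):
        I=np.zeros(sz[::-1],np.uint8); h=cv2.convexHull(((p-lo+.0)*k).astype(np.float32)).astype(np.int32); cv2.fillConvexPoly(I,h,1); return I
    g=np.r_[pts-.5,pts+.5,pts+[[.5,-.5]],pts+[[-.5,.5]]]; G=fill(g)
    def cost(q):
        p=q*[.01,.01,.1]; c,n=np.cos(p[2]),np.sin(p[2]); W=M@np.array([[c,n,0],[-n,c,0],[0,0,1]])+[p[0],p[1],0]
        F=fill(proj(s,W)); return -(F&G).sum()/(F|G).sum()
    best=min((minimize(cost,np.array(p0)/[.01,.01,.1]+d,method='Nelder-Mead',options=dict(initial_simplex=np.array(p0)/[.01,.01,.1]+d+np.array([[0,0,0],[1,0,0],[0,1,0],[0,0,1.5]]))) for d in ([0,0,0],[.5,-.5,.5],[-.5,.5,-1])),key=lambda r:r.fun)
    return (best.x*[.01,.01,.1]).round(4),round(-best.fun,3)
def near(s,c,px,r):
    m=mask(s,c); k=np.zeros_like(m); cv2.circle(k,tuple(int(v) for v in px),r,255,-1); return cv2.morphologyEx(m&k,cv2.MORPH_OPEN,np.ones((2,2)))>0
E
python3 - <<'E'
from h import *
s=snap('wrist')
print('red',fitpose(s,near(s,'red',(291,197),48),BK,(.455,.19,-.24)))
print('yel',fitpose(s,near(s,'yellow',(375,170),48),BK,(.435,.305,.37)))
t=snap('top')
print('T hook red',fitpose(t,near(t,'red',(344,169),35),HK,(.658,.014,-.13)))
print('T hook yel',fitpose(t,near(t,'yellow',(296.6,169),35),HK,(.661,.154,-.13)))
for n,ct,p in(('red',(352.6,118.4),0),('yellow',(293.4,117.7),0)): print(unproj(t,ct,.309),unproj(t,ct,.295))
E
```

```text
red (array([ 0.4408,  0.2233, -0.1355]), np.float64(-253232810401668.3))
yel (array([ 0.4007,  0.2949, -0.1375]), np.float64(-225924605924182.94))
T hook red (array([ 0.6958,  0.0962, -0.1467]), np.float64(-0.0))
T hook yel (array([ 0.7095,  0.2052, -0.429 ]), np.float64(-660345232636819.4))
[[0.68949135 0.01000058 0.309     ]] [[0.69527172 0.00888019 0.295     ]]
[[0.69199299 0.14869315 0.309     ]] [[0.6978049  0.14932156 0.295     ]]h.py:37: RuntimeWarning: overflow encountered in scalar negative
  F=fill(proj(s,W)); return -(F&G).sum()/(F|G).sum()
```

Unsigned overflow; casting fixes it.

```bash
sed -i 's/return -(F&G).sum()\/(F|G).sum()/return -float((F\&G).sum())\/float((F|G).sum())/' h.py
python3 - <<'E'
from h import *
s=snap('wrist')
print('red',fitpose(s,near(s,'red',(291,197),48),BK,(.455,.19,-.24)))
print('yel',fitpose(s,near(s,'yellow',(375,170),48),BK,(.435,.305,.37)))
t=snap('top')
print('T red',fitpose(t,near(t,'red',(281.5,235),25),BK,(.455,.19,-.24)))
print('T hook red',fitpose(t,near(t,'red',(344,169),35),HK,(.658,.014,-.13)))
print('T hook yel',fitpose(t,near(t,'yellow',(296.6,169),35),HK,(.661,.154,-.13)))
E
```

```text
red (array([ 0.4614,  0.1968, -0.2419]), np.float64(0.962))
yel (array([0.439 , 0.3194, 0.3636]), np.float64(0.972))
T red (array([ 0.4639,  0.191 , -0.3518]), np.float64(0.8))
T hook red (array([ 0.657 ,  0.0112, -0.1122]), np.float64(0.933))
T hook yel (array([ 0.6596,  0.1508, -0.1129]), np.float64(0.968))
```

Call:
{"name": "servo_tool", "arguments": {
  "commands": [-0.04,-0.045,-0.05,0,0,0,0.06,-0.08,-0.09,-0.078,0,0,0,0.06,-0.12,-0.136,-0.078,0,0,0,0.06,-0.12,-0.136,-0.078,0,0,0,0.06,-0.12,-0.136,-0.078,0,0,0,0.06,-0.12,-0.136,-0.078,0,0,0,0.06]
}}

```text
time: 18.5
tool_pos: [0.5491, 0.0865, 0.4807]
ee_rot: [3.141, -0.0, 3.001]
wrist_force: [-0.3, 0.8, 0.4]
width: 0.0597
finger_force: 0.0
```

Run:
```python
from h import *
s=snap('wrist'); print(pose()[:3,3].round(4)); cv2.imwrite('pics/w7.png',s['img'])
for n,p in (('red',(.657,.0112,-.112)),('yellow',(.6596,.1508,-.113)),('blue',(.65,.296,.08))):
    c=proj(s,[p[0],p[1],.012])[0]; print(n,c,proj(s,[p[0]+.035*np.cos(p[2]),p[1]+.035*np.sin(p[2]),.3]))
    print(fitpose(s,near(s,n,c,75),HK,p))
    print([(a,ct,unproj(s,ct,.295).round(4)) for a,ct,_ in blobs(mask(s,n))[:3]])
```

```text
[0.5489 0.0867 0.4809]
red [284.52642959 246.06244459] [[262.5025223  359.68231491]]
(array([ 0.6628,  0.0174, -0.1166]), np.float64(0.953))
[(np.int32(2511), array([287.7, 244.4]), array([[0.572 , 0.0535, 0.295 ]])), (np.int32(1163), array([382.1, 110.7]), array([[0.4622, 0.1558, 0.295 ]])), (np.int32(590), array([265.9, 359.8]), array([[0.6956, 0.0095, 0.295 ]]))]
yellow [364.06383551 236.71469385] [[395.29451945 345.34912886]]
(array([ 0.6647,  0.1567, -0.1283]), np.float64(0.988))
[(np.int32(2562), array([366.2, 235.3]), array([[0.5735, 0.1299, 0.295 ]])), (np.int32(1506), array([465.7,  83.9]), array([[0.4504, 0.2294, 0.295 ]])), (np.int32(82), array([387.7, 348. ]), array([[0.6997, 0.1393, 0.295 ]]))]
blue [447.63130765 219.97569709] [[543.67152891 318.65132821]]
(array([0.6534, 0.3001, 0.0902]), np.float64(0.978))
[(np.int32(4304), array([613.1, 302.7]), array([[0.6797, 0.3713, 0.295 ]])), (np.int32(2725), array([447.7, 217.8]), array([[0.5672, 0.2086, 0.295 ]])), (np.int32(698), array([543. , 317.4]), array([[0.6864, 0.3009, 0.295 ]]))]
```

View pics/w7.png

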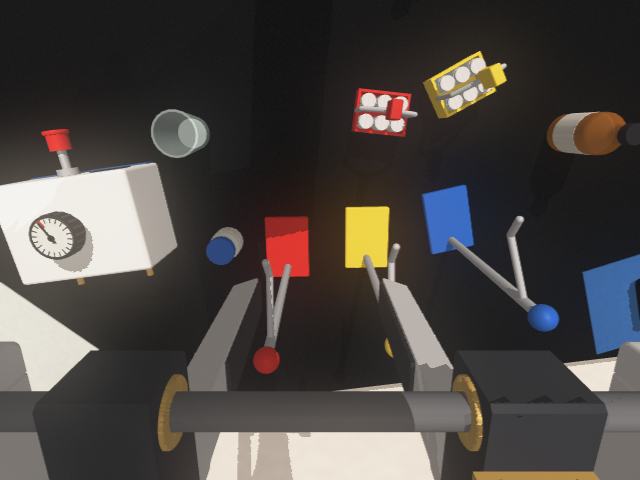

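Run:
```python
from h import *
s=snap('wrist')
for z in (.295,.309): print(z,unproj(s,[265.9,359.8],z).round(4),'blue',unproj(s,[543,317.4],z).round(4))
for n,px in(('red',(267,264)),('yel',(397,248)),('blue',(520,220))): print(n,'tip',unproj(s,px,.266).round(4))
for n,(x,y,a) in(('red',(.66,.0145,-.115)),('yel',(.662,.1538,-.12)),('blue',(.652,.298,.09))):
    R2=np.array([[np.cos(a),-np.sin(a)],[np.sin(a),np.cos(a)]]); print(n,'crook',R2@[-.04,0]+[x,y],'tip',R2@[-.064,0]+[x,y],'post',R2@[.035,0]+[x,y])
```

```text
0.295 [[0.6959 0.0097 0.295 ]] blue [[0.6865 0.3014 0.295 ]]
0.309 [[0.6868 0.0132 0.309 ]] blue [[0.6779 0.2934 0.309 ]]
red tip [[0.599  0.0245 0.266 ]]
yel tip [[0.6005 0.1634 0.266 ]]
blue tip [[0.588  0.2917 0.266 ]]
red crook [0.62026421 0.01908987] tip [0.59642273 0.02184379] post [0.69476882 0.01048387]
yel crook [0.62228765 0.15858849] tip [0.59846025 0.16146158] post [0.6967483  0.14961007]
blue crook [0.61216189 0.29440486] tip [0.58825903 0.29224777] post [0.68685835 0.30114575]
```

Wrist view: hook tips at (267,264) red, (397,248) yellow and (520,220) blue, which agrees with the plate fits to within a few mm. Re-fitting the baskets from this second view.

Run:
```python
from h import *
s=snap('wrist')
print('red',fitpose(s,near(s,'red',(382,111),45),BK,(.46,.195,-.24)))
print('yel',fitpose(s,near(s,'yellow',(466,84),55),BK,(.439,.319,.36)))
go(.461,.1965,.26,-.242)
```

```text
red (array([ 0.4615,  0.1975, -0.228 ]), np.float64(0.936))
yel (array([0.4398, 0.3186, 0.3737]), np.float64(0.969))
k 0 turn [-1.000e-01  0.000e+00 -1.742e+02]
k 3.1 turn [0.  0.  5.8]
shift [0.1027 0.0964 0.221 ] yaw now 171.9
```

Call:
{"name": "servo_tool", "arguments": {
  "commands": [0.05,0.048,0.05,0,0,3,0.05,0.102,0.096,0.1,0,0,5.5,0.05,0.102,0.096,0.15,0,0,5.5,0.05,0.102,0.096,0.2,0,0,5.5,0.05,0.102,0.096,0.221,0,0,5.5,0.05,0.102,0.096,0.221,0,0,5.5,0.05,0.102,0.096,0.221,0,0,5.5,0.05]
}}

```text
time: 19.52
tool_pos: [0.4631, 0.1953, 0.2617]
ee_rot: [3.14, 0.003, 2.903]
wrist_force: [-0.2, 0.4, -1.1]
width: 0.0501
finger_force: 0.0
```

Run:
```python
from h import *
s=snap('wrist'); cv2.imwrite('pics/w8.png',s['img'])
c=proj(s,[.4615,.197,.08])[0]; print(c,[(a,ct) for a,ct,_ in blobs(mask(s,'red'))[:4]])
print('red',fitpose(s,near(s,'red',c,110),BK,(.4615,.197,-.235),2))
go(.4615,.197,.14,-.235)
```

```text
[319.01885463 215.47168168] [(np.int32(1070), array([316.5, 233.4])), (np.int32(1049), array([317.4, 180.4])), (np.int32(243), array([199.2, 347.2])), (np.int32(69), array([305.7, 204.1]))]
red (array([ 0.4616,  0.1962, -0.2253]), np.float64(0.972))
k 0 turn [  0.4  -0.2 179.8]
k 3.1 turn [ 0.1  0.2 -0.2]
shift [0.0028 0.001  0.1222] yaw now 166.3
```

View pics/w8.png

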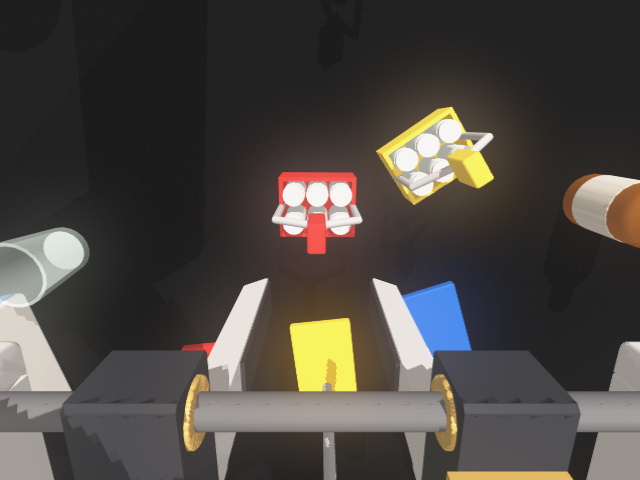

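Red tab at (316,235), centred and squared between the fingers, and the fit is unchanged. Descending and gripping.

Call:
{"name": "servo_tool", "arguments": {
  "commands": [0.0025,0.0005,0.05,0,0,0,0.05,0.0025,0.0005,0.1,0,0,0,0.05,0.0025,0.0005,0.122,0,0,0,0.05,0.0025,0.0005,0.122,0,0,0,0.05,0.0025,0.0005,0.122,0,0,0,0.005,0.0025,0.0005,0.122,0,0,0,0.005,0.0025,0.0005,0.122,0,0,0,0.005,0.0025,0.0005,0.122,0,0,0,0.005]
}}

```text
time: 20.58
tool_pos: [0.4605, 0.1955, 0.1381]
ee_rot: [-3.141, 0.001, 2.903]
wrist_force: [-1.1, -5.6, -1.6]
width: 0.0137
finger_force: 30.1
```

Call:
{"name": "servo_tool", "arguments": {
  "commands": [0,0,-0.02,0,0,0,0.005,0,0,-0.06,0,0,0,0.005,0,0,-0.1,0,0,0,0.005,0,0,-0.14,0,0,0,0.005,0,0,-0.165,0,0,0,0.005,0,0,-0.165,0,0,0,0.005,0,0,-0.165,0,0,0,0.005]
}}

```text
time: 21.45
tool_pos: [0.4597, 0.1957, 0.3006]
ee_rot: [-3.14, -0.003, 2.903]
wrist_force: [-0.4, -0.4, -2.3]
width: 0.0137
finger_force: 30.0
```

Run:
```python
from h import *
a=-.13; d=np.array([np.cos(a),np.sin(a)]); p=np.array([.621,.0205])-.09*d; print(p)
go(p[0],p[1],.303,a); go(.621,.0205,.303,a)
s=snap('wrist'); print([(a,c) for a,c,_ in blobs(mask(s,'red'))[:4]])
```

```text
[0.53175943 0.03216707]
k 0 turn [-2.000e-01  1.000e-01  1.738e+02]
k 3.1 turn [-0.1 -0.2 -6.2]
shift [-0.1087 -0.1419 -0.0025] yaw now 166.3
k 0 turn [-2.000e-01  1.000e-01  1.738e+02]
k 3.1 turn [-0.1 -0.2 -6.2]
shift [-0.1981 -0.1321 -0.0028] yaw now 166.3
[(np.int32(2572), array([320.3, 307.5])), (np.int32(2438), array([319.2, 207. ])), (np.int32(1194), array([222.6, 340. ])), (np.int32(116), array([271.6, 257.3]))]
```

Call:
{"name": "servo_tool", "arguments": {
  "commands": [-0.01,-0.014,-0.002,0,0,-1,0.005,-0.033,-0.043,-0.002,0,0,-2,0.005,-0.056,-0.073,-0.002,0,0,-3,0.005,-0.079,-0.103,-0.002,0,0,-4.5,0.005,-0.098,-0.128,-0.002,0,0,-6.2,0.005,-0.108,-0.142,-0.002,0,0,-6.2,0.005,-0.108,-0.142,-0.002,0,0,-6.2,0.005,-0.108,-0.142,-0.002,0,0,-6.2,0.005]
}}

```text
time: 22.5
tool_pos: [0.5312, 0.0333, 0.3042]
ee_rot: [3.141, -0.001, 3.012]
wrist_force: [-0.1, 0.5, -2.4]
width: 0.0137
finger_force: 30.0
```

Run:
```python
from h import *
o=robot.get_obs(); print(o['width'],o['wrist_force'])
s=snap('wrist'); cv2.imwrite('pics/w9.png',s['img']); print([(a,c) for a,c,_ in blobs(mask(s,'red'))[:4]])
go(.621,.0205,.303,-.13)
```

```text
0.013695532826368387 [-0.08283676  0.54330705 -2.44994386]
[(np.int32(5091), array([320. , 259.1])), (np.int32(509), array([  7.9, 152.1])), (np.int32(122), array([271.5, 257.2])), (np.int32(117), array([368.1, 258.1]))]
k 0 turn [ 0.0e+00  1.0e-01 -1.8e+02]
k 3.1 turn [ 0. -0.  0.]
shift [-0.0907 -0.0012  0.0014] yaw now 172.6
```

View pics/w9.png

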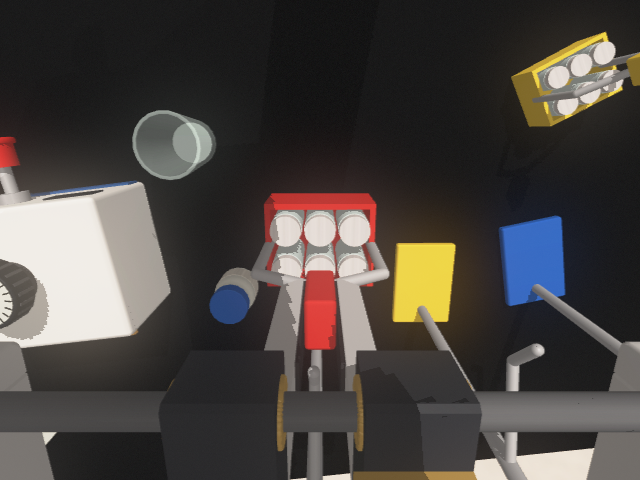

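The red basket hangs upright in the grip, and the hook tip at (314,372) is about 3 mm to the left of the tab's line. Shifting by that amount and moving in over the tip.

Call:
{"name": "servo_tool", "arguments": {
  "commands": [0,-0.003,0,0,0,0,0.005,-0.015,-0.003,0,0,0,0,0.005,-0.032,-0.003,0,0,0,0,0.005,-0.05,-0.003,0,0,0,0,0.005,-0.068,-0.003,0,0,0,0,0.005,-0.084,-0.003,0,0,0,0,0.005,-0.091,-0.003,0,0,0,0,0.005,-0.091,-0.003,0,0,0,0,0.005,-0.091,-0.003,0,0,0,0,0.005]
}}

```text
time: 23.68
tool_pos: [0.6212, 0.0176, 0.3046]
ee_rot: [3.141, -0.0, 3.011]
wrist_force: [0.6, 0.1, -2.3]
width: 0.0136
finger_force: 30.0
```

Run:
```python
from h import *
o=robot.get_obs(); print(o['width'],o['wrist_force'],o['tool_pos'])
s=snap('side'); cv2.imwrite('pics/s2.png',cv2.resize(s['img'][100:340,300:540],None,fx=2.5,fy=2.5))
```

```text
0.013571548121798298 [ 0.56805817  0.09404906 -2.26439545] [0.62121186 0.01763355 0.30463542]
```

View pics/s2.png

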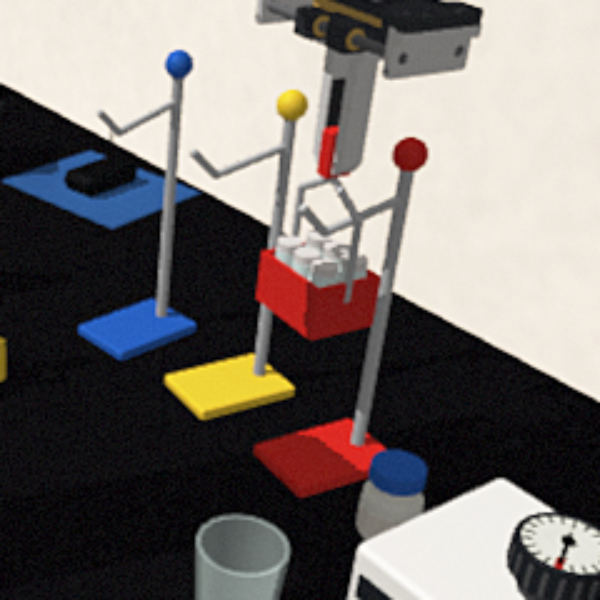

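Side crop: the bail peak at (335,180) is above the crook at (327,232) and past the tip at (305,212). Lowering.

Call:
{"name": "servo_tool", "arguments": {
  "commands": [0,0,0.01,0,0,0,0.005,0,0,0.02,0,0,0,0.005,0,0,0.03,0,0,0,0.005,0,0,0.038,0,0,0,0.005,0,0,0.038,0,0,0,0.005,0,0,0.038,0,0,0,0.005]
}}

```text
time: 24.48
tool_pos: [0.6243, 0.0171, 0.2676]
ee_rot: [3.141, 0.009, 3.011]
wrist_force: [7.0, -0.8, -0.2]
width: 0.0134
finger_force: 30.0
```

The ramp pushes it 3 mm in +x, so the crook is a little further on. Following it.

Call:
{"name": "servo_tool", "arguments": {
  "commands": [-0.003,0,0.038,0,0,0,0.005,-0.006,0,0.038,0,0,0,0.005,-0.006,0,0.038,0,0,0,0.005,-0.006,0,0.038,0,0,0,0.005]
}}

```text
time: 24.98
tool_pos: [0.6292, 0.0167, 0.2565]
ee_rot: [3.14, 0.033, 3.011]
wrist_force: [-18.4, 0.1, 64.3]
width: 0.014
finger_force: 53.2
```

I repeated the 38 mm descent by mistake, so it's pressing down. Backing off at once.

Call:
{"name": "servo_tool", "arguments": {
  "commands": [0,0,-0.038,0,0,0,0.005,0.001,0,-0.038,0,0,0,0.005,0.001,0,-0.038,0,0,0,0.005]
}}

```text
time: 25.35
tool_pos: [0.6257, 0.0169, 0.2633]
ee_rot: [-3.141, -0.005, 3.011]
wrist_force: [0.1, -0.6, -2.4]
width: 0.0139
finger_force: 40.1
```

Run:
```python
from h import *
o=robot.get_obs(); print(o['width'],o['wrist_force'],o['tool_pos'],o['ee_rot'])
s=snap('side'); cv2.imwrite('pics/s3.png',cv2.resize(s['img'][100:340,300:540],None,fx=2.5,fy=2.5))
```

```text
0.013917785983514404 [ 0.14888184 -0.56781593 -2.43835739] [0.62565352 0.01690207 0.26328949] [-3.14135956 -0.00460191  3.01090537]
```

View pics/s3.png

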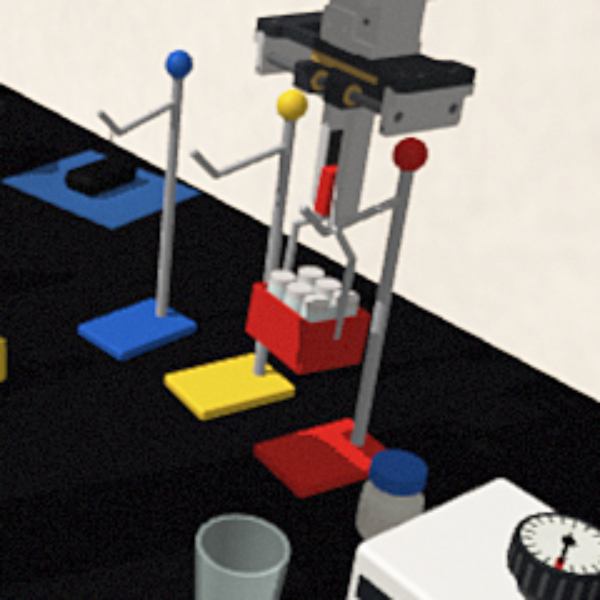

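The bail is in the crook, at (330,230), and the basket is upright with its weight still on the gripper. Easing down a few mm.

Call:
{"name": "servo_tool", "arguments": {
  "commands": [0,0,0.002,0,0,0,0.005,0,0,0.003,0,0,0,0.005,0,0,0.003,0,0,0,0.005]
}}

```text
time: 25.78
tool_pos: [0.6262, 0.0169, 0.2624]
ee_rot: [-3.142, -0.002, 3.011]
wrist_force: [-0.2, -0.6, -2.2]
width: 0.0141
finger_force: 40.1
```

Call:
{"name": "servo_tool", "arguments": {
  "commands": [0,0,0.002,0,0,0,0.005,0,0,0.004,0,0,0,0.005,0,0,0.004,0,0,0,0.005]
}}

```text
time: 26.15
tool_pos: [0.6268, 0.0168, 0.2599]
ee_rot: [3.141, 0.002, 3.011]
wrist_force: [1.9, -0.1, -1.4]
width: 0.0139
finger_force: 40.1
```

Call:
{"name": "servo_tool", "arguments": {
  "commands": [0,0,0.002,0,0,0,0.005,0,0,0.002,0,0,0,0.005,0,0,0.002,0,0,0,0.02,0,0,0.002,0,0,0,0.03,0,0,0.002,0,0,0,0.04,0,0,0.002,0,0,0,0.05,0,0,0.002,0,0,0,0.05,0,0,0.002,0,0,0,0.05]
}}

```text
time: 27.15
tool_pos: [0.6263, 0.0169, 0.2573]
ee_rot: [3.142, -0.0, 3.011]
wrist_force: [-0.1, -0.1, -0.0]
width: 0.0504
finger_force: 0.0
```

Call:
{"name": "servo_tool", "arguments": {
  "commands": [0,0,-0.03,0,0,0,0.05,0,0,-0.06,0,0,0,0.05,0,0,-0.1,0,0,0,0.05,0,0,-0.14,0,0,0,0.05,0.05,0,-0.14,0,0,0,0.05,0.1,0,-0.14,0,0,0,0.05,0.1,0,-0.14,0,0,0,0.05,0.1,0,-0.14,0,0,0,0.05]
}}

```text
time: 28.15
tool_pos: [0.5276, 0.0298, 0.3979]
ee_rot: [3.141, 0.001, 3.011]
wrist_force: [0.4, -0.0, -0.3]
width: 0.0496
finger_force: 0.0
```

Run:
```python
from h import *
s=snap('side'); t=snap('wrist'); a=s['img'][100:400,180:560]; b=cv2.resize(t['img'],(400,300)); cv2.imwrite('pics/s4.png',np.hstack([a,b]))
T=snap('top'); 
for z in (.14,.2875): print([(q,c) for q,c,_ in blobs(mask(T,'yellow'))[:5]])
c=proj(t,[.4395,.319,.08])[0]; print(c)
print('yel',fitpose(t,near(t,'yellow',c,60),BK,(.4395,.319,.37)))
go(.4395,.319,.26,.37)
```

```text
[(np.int32(735), array([294.8, 170.6])), (np.int32(171), array([241.6, 251.5])), (np.int32(137), array([233.7, 235.3])), (np.int32(112), array([293.5, 117.7]))]
[(np.int32(735), array([294.8, 170.6])), (np.int32(171), array([241.6, 251.5])), (np.int32(137), array([233.7, 235.3])), (np.int32(112), array([293.5, 117.7]))]
[549.74011695  89.01903471]
yel (array([0.4391, 0.3188, 0.3888]), np.float64(0.955))
k 0 turn [ -0.   -0.  151.3]
k 3.1 turn [  0.   -0.  -28.7]
shift [0.1258 0.2753 0.137 ] yaw now 172.5
```

View pics/s4.png

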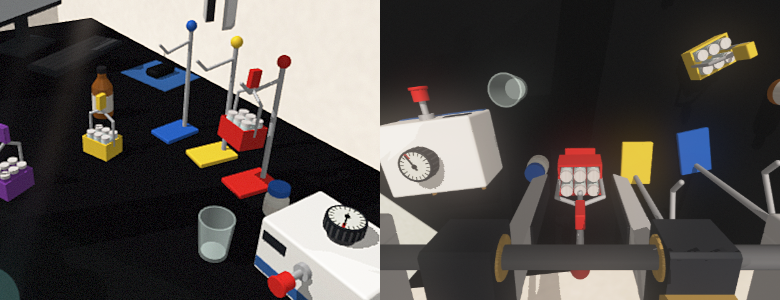

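Red hangs upright on the red hook, with the tab at (253,78) in the left panel. I've now viewed 15 pictures, one over the limit of 14, so I'll work from numbers only from here. Next, yellow.

Call:
{"name": "servo_tool", "arguments": {
  "commands": [0.025,0.05,0,0,0,-8,0.05,0.05,0.1,0,0,0,-16,0.05,0.075,0.15,0.02,0,0,-24,0.05,0.1,0.2,0.06,0,0,-28.5,0.05,0.126,0.25,0.1,0,0,-28.5,0.05,0.126,0.275,0.137,0,0,-28.5,0.05,0.126,0.275,0.137,0,0,-28.5,0.05,0.126,0.275,0.137,0,0,-28.5,0.05]
}}

```text
time: 29.3
tool_pos: [0.4392, 0.3187, 0.2613]
ee_rot: [-3.141, 0.001, -2.775]
wrist_force: [0.9, 0.1, 0.5]
width: 0.0503
finger_force: 0.0
```

Run:
```python
from h import *
s=snap('wrist')
c=proj(s,[.4395,.319,.08])[0]; print(c,[(a,ct) for a,ct,_ in blobs(mask(s,'yellow'))[:4]])
r,i=fitpose(s,near(s,'yellow',c,110),BK,(.4395,.319,.37),2); print(r,i)
go(r[0],r[1],.138,r[2])
```

```text
[318.9687572  217.66449316] [(np.int32(4585), array([129.7, 316. ])), (np.int32(1010), array([317.4, 234.5])), (np.int32(975), array([317.9, 181.1])), (np.int32(123), array([187.9, 439.8]))]
[0.4389 0.3186 0.3681] 0.979
k 0 turn [  0.3   0.  179.9]
k 3.1 turn [-0.   0.2 -0.1]
shift [0.0009 0.0003 0.1244] yaw now -159.1
```

Fit confirms: IoU 0.98 with the tab centred.

Call:
{"name": "servo_tool", "arguments": {
  "commands": [0.001,0,0.05,0,0,0,0.05,0.001,0,0.1,0,0,0,0.05,0.001,0,0.122,0,0,0,0.05,0.001,0,0.122,0,0,0,0.05,0.001,0,0.122,0,0,0,0.005,0.001,0,0.122,0,0,0,0.005,0.001,0,0.122,0,0,0,0.005,0.001,0,0.122,0,0,0,0.005]
}}

```text
time: 30.35
tool_pos: [0.4377, 0.3184, 0.1392]
ee_rot: [-3.141, 0.001, -2.775]
wrist_force: [2.1, -4.7, -2.3]
width: 0.0139
finger_force: 30.1
```

Call:
{"name": "servo_tool", "arguments": {
  "commands": [0,0,-0.02,0,0,0,0.005,0,0,-0.06,0,0,0,0.005,0,0,-0.1,0,0,0,0.005,0,0,-0.14,0,0,0,0.005,0,0,-0.165,0,0,0,0.005,0,0,-0.165,0,0,0,0.005,0,0,-0.165,0,0,0,0.005]
}}

```text
time: 31.22
tool_pos: [0.4367, 0.3184, 0.3014]
ee_rot: [-3.141, -0.003, -2.775]
wrist_force: [0.5, 1.1, -2.8]
width: 0.0135
finger_force: 30.0
```

Run:
```python
from h import *
a=-.13; d=np.array([np.cos(a),np.sin(a)]); k=np.array([.626,.159]); p=k-.095*d; print(p)
go(p[0],p[1],.303,a); print(robot.get_obs()['width'])
s=snap('wrist'); print([(a,c) for a,c,_ in blobs(mask(s,'yellow'))[:4]])
```

```text
[0.53180162 0.17131524]
k 0 turn [ 2.000e-01 -1.000e-01 -1.515e+02]
k 3.1 turn [-0.1 -0.2 28.5]
shift [-0.036  -0.1714 -0.0016] yaw now -159.0
0.013479301412518645
[(np.int32(4315), array([144.3, 307.4])), (np.int32(2329), array([319.9, 308.3])), (np.int32(2271), array([318.1, 205.5])), (np.int32(104), array([279.4, 436.9]))]
```

Call:
{"name": "servo_tool", "arguments": {
  "commands": [-0.004,-0.015,-0.002,0,0,4,0.005,-0.01,-0.045,-0.002,0,0,9,0.005,-0.016,-0.075,-0.002,0,0,14,0.005,-0.023,-0.105,-0.002,0,0,19,0.005,-0.03,-0.135,-0.002,0,0,24,0.005,-0.034,-0.16,-0.002,0,0,28.5,0.005,-0.036,-0.171,-0.002,0,0,28.5,0.005,-0.036,-0.171,-0.002,0,0,28.5,0.005,-0.036,-0.171,-0.002,0,0,28.5,0.005]
}}

```text
time: 32.4
tool_pos: [0.5316, 0.1727, 0.3052]
ee_rot: [3.141, -0.001, 3.013]
wrist_force: [0.0, 0.1, -3.9]
width: 0.0138
finger_force: 30.0
```

Run:
```python
from h import *
s=snap('wrist'); im=s['img']; print(pose()[:3,3].round(4),robot.get_obs()['width'])
print([(a,c) for a,c,_ in blobs(mask(s,'yellow'))[:4]])
print('pred tip',proj(s,[.6,.163,.266]))
g=cv2.cvtColor(im,cv2.COLOR_BGR2GRAY)
# grey hook between the fingers below tab: row by row columns that are bright & unsaturated
h=cv2.cvtColor(im,cv2.COLOR_BGR2HSV)
for r in range(350,400,4):
    print(r,''.join('Y' if (h[r,c,1]>110 and 20<h[r,c,0]<36) else str(g[r,c]//26) for c in range(284,358,2)))
go(.628,.159,.303,-.13)
```

```text
[0.5316 0.1728 0.3054] 0.013736664884851946
[(np.int32(2349), array([318.2, 205.7])), (np.int32(2332), array([319.7, 308.1])), (np.int32(80), array([335.3, 240.7])), (np.int32(60), array([269.9, 260.9]))]
pred tip [[316.21899773 375.70323504]]
350 8888884333333347788533333333337888888
354 8888883333332247888533333333334888885
358 6888883333222257788633332333333888884
362 6888863333222257788622222223333888884
366 5888863333222257788622222222333786663
370 5888863332222555556622222222233566663
374 5888863332223666666622222222233566664
378 6688763332222566665722222222233555544
382 6588763322222556665722222222232555546
386 6688763322222566666722222222222556545
390 6788663322222566666722222222223555554
394 4444444444444444444444444444444444444
398 5555555555555555555555555555555555333
k 0 turn [   0.     0.  -179.9]
k 3.1 turn [ 0.  -0.   0.1]
shift [-0.0973 -0.0013  0.0024] yaw now 172.6
```

Tip seen at (316,370), matching the prediction and nearly the same as red's. Moving in 96 mm, then lowering.

Call:
{"name": "servo_tool", "arguments": {
  "commands": [0,-0.002,0,0,0,0,0.005,-0.015,-0.002,0,0,0,0,0.005,-0.033,-0.002,0,0,0,0,0.005,-0.052,-0.002,0,0,0,0,0.005,-0.071,-0.002,0,0,0,0,0.005,-0.087,-0.002,0,0,0,0,0.005,-0.095,-0.002,0,0,0,0,0.005,-0.095,-0.002,0,0,0,0,0.005,-0.095,-0.002,0,0,0,0,0.005]
}}

```text
time: 33.58
tool_pos: [0.6258, 0.1577, 0.3057]
ee_rot: [3.141, -0.0, 3.011]
wrist_force: [0.7, 0.5, -2.5]
width: 0.0139
finger_force: 30.0
```

Call:
{"name": "servo_tool", "arguments": {
  "commands": [0,0,0.01,0,0,0,0.005,0,0,0.02,0,0,0,0.005,0,0,0.028,0,0,0,0.005,0,0,0.034,0,0,0,0.005,0,0,0.034,0,0,0,0.005]
}}

```text
time: 34.2
tool_pos: [0.6261, 0.1575, 0.2712]
ee_rot: [-3.142, 0.0, 3.011]
wrist_force: [0.4, -0.0, -3.3]
width: 0.0137
finger_force: 30.0
```

Call:
{"name": "servo_tool", "arguments": {
  "commands": [0,0,0.003,0,0,0,0.005,0,0,0.006,0,0,0,0.005,0,0,0.006,0,0,0,0.005]
}}

```text
time: 34.58
tool_pos: [0.6275, 0.1574, 0.2684]
ee_rot: [3.14, 0.007, 3.011]
wrist_force: [3.1, -0.5, 5.3]
width: 0.0136
finger_force: 30.0
```

Resting in the crook: weight is taken, with a 5 N upward reaction. Releasing.

Call:
{"name": "servo_tool", "arguments": {
  "commands": [-0.001,0,-0.002,0,0,0,0.005,-0.001,0,-0.002,0,0,0,0.02,-0.001,0,-0.002,0,0,0,0.03,-0.001,0,-0.002,0,0,0,0.04,-0.001,0,-0.002,0,0,0,0.05,-0.001,0,-0.002,0,0,0,0.05,-0.001,0,-0.002,0,0,0,0.05]
}}

```text
time: 35.45
tool_pos: [0.627, 0.1574, 0.2675]
ee_rot: [3.142, -0.0, 3.011]
wrist_force: [-0.3, 0.9, -0.2]
width: 0.0498
finger_force: 0.0
```

Call:
{"name": "servo_tool", "arguments": {
  "commands": [0,0,-0.03,0,0,0,0.05,0,0,-0.06,0,0,0,0.05,0,0,-0.1,0,0,0,0.05,0,0,-0.15,0,0,0,0.05,0.05,0,-0.17,0,0,0,0.05,0.1,0,-0.17,0,0,0,0.05,0.12,0,-0.17,0,0,0,0.05,0.12,0,-0.17,0,0,0,0.05]
}}

```text
time: 36.45
tool_pos: [0.5069, 0.1732, 0.4393]
ee_rot: [3.14, 0.003, 3.012]
wrist_force: [0.7, 0.9, 0.4]
width: 0.0501
finger_force: 0.0
```

Run:
```python
from h import *
for rep in range(2):
  for n in ('side','wrist','top'):
    s=snap(n)
    for c,k,y,a in(('red',(.626,.018,.1275),-.13,0),('yellow',(.627,.158,.1275),-.13,0)):
        k,a=k,y
        P=BK@np.array([[np.cos(a),np.sin(a),0],[-np.sin(a),np.cos(a),0],[0,0,1]])+np.array(k)
        m=mask(s,c)>0
        def iou(sl):
            q=proj(s,P[sl]); I=np.zeros(m.shape,np.uint8); cv2.fillConvexPoly(I,cv2.convexHull(q.astype(np.float32)).astype(np.int32),1); return round((m&(I>0)).sum()/I.sum(),2),q.mean(0).round(0)
        print(n,c,'tray',iou(slice(0,8)),'tab',iou(slice(8,16)))
  if n=='top': print([(a,ct) for a,ct,_ in blobs(mask(s,'red'),10)][:6])
o=robot.get_obs(); print(o['time'],o['tool_pos'],o['wrist_force'])
s=snap('side')
for n in('beaker','jar','reagent','vent_grip','basket_yellow','basket_red'): print(n,[(np.round(d['box']),round(float(d['conf']),2)) for d in spotter.trace(n,s)][:2])
print('knob',proj(s,[.435,-.2745,.085]),[ct for a,ct,_ in blobs(mask(s,'red'))][:5])
```

```text
side red tray (np.float64(0.58), array([425., 230.])) tab (np.float64(0.71), array([433., 177.]))
side yellow tray (np.float64(0.63), array([383., 204.])) tab (np.float64(0.69), array([388., 156.]))
wrist red tray (np.float64(0.25), array([212., 301.])) tab (np.float64(0.32), array([181., 353.]))
wrist yellow tray (np.float64(0.32), array([319., 289.])) tab (np.float64(0.79), array([319., 338.]))
top red tray (np.float64(0.32), array([346., 165.])) tab (np.float64(0.77), array([349., 150.]))
top yellow tray (np.float64(0.03), array([293., 165.])) tab (np.float64(0.0), array([290., 150.]))
[(np.int32(404), array([343.3, 179.9])), (np.int32(139), array([453. , 240.6])), (np.int32(125), array([350.3, 150.5])), (np.int32(120), array([352.6, 118.4])), (np.int32(50), array([337.8, 151.2]))]
side red tray (np.float64(0.58), array([425., 230.])) tab (np.float64(0.71), array([433., 177.]))
side yellow tray (np.float64(0.63), array([383., 204.])) tab (np.float64(0.7), array([388., 156.]))
wrist red tray (np.float64(0.24), array([212., 302.])) tab (np.float64(0.31), array([181., 354.]))
wrist y
[... 407 characters left out ...]
])), (np.int32(119), array([352.7, 118.3])), (np.int32(50), array([337.8, 151.2]))]
36.75 [0.50908758 0.17281728 0.43642154] [-0.12894549 -0.38462369  0.15429089]
beaker [(array([374., 303.,  41.,  58.]), 0.67)]
jar [(array([448., 367.,  33.,  32.]), 0.33)]
reagent [(array([271., 169.,  23.,  49.]), 0.62)]
vent_grip [(array([447., 372.,  36.,  25.]), 0.87), (array([333., 120.,  44., 121.]), 0.63)]
basket_yellow [(array([165., 223.,  48.,  79.]), 0.88), (array([362., 148.,  44.,  73.]), 0.7)]
basket_red [(array([400., 171.,  46.,  83.]), 0.67)]
knob [[461.62021726 379.87737678]] [array([420.7, 235.4]), array([426.7, 282.6]), array([460.8, 383.7]), array([433.8, 178. ]), array([463.6, 161.3])]
```

Both baskets match their hung poses in the side and wrist views, and are steady over repeated pictures. The knob is home, the bystanders are in place, and the robot is clear. Handing in.

```bash
python3 -c "
from bench import close_job; print(close_job())"
```

```text
the job is handed in; nothing more can be done
None
```

The job is handed in (the hand-in gave no verdict): the line is vented with the knob back home, the zero mark is set under the needle, and the red and yellow baskets hang on their own hooks; no blue basket was present. Two slips of mine: I viewed 15 pictures against the limit of 14, and a repeated descent while hanging red briefly put 64 N on the wrist (limit 120 N).

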